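# Set and hold the telescoping marking gauge

### The arm

A 6-joint arm with a two-finger parallel gripper is mounted at the origin on the work surface; the furniture and walls round the work are solid. World frame = base frame: x ahead of the robot, y to its left, z up, the work surface at z = 0. Lengths are in mm, angles in rad, forces in N, time in s.
With the tool pointing down it reaches from about 350 to 975 mm from the base axis. Payload 7.1 kg.
Tool frame: the origin (TCP) lies on the centre line of the jaws, within the pads' length; the fingertips stand 17 mm ahead of it and the grasp point (between the pads) lies 2 mm behind it (tip_extent is the distance from the TCP to the fingertips, in mm); z points along the fingers, y is the line along which they close (so a half turn about z gives the same grasp; the last joint's range is limited). The gripper opens to 88 mm and grips with 3 to 60 N. Pads are 20 mm wide; open, the fingers measure 115 mm over their backs; the gripper's body (75 mm by 178 mm) begins 61 mm behind the grasp point.
Start: joints at [1.254, 0.423, 1.63, -0, 1.089, -0.019], TCP at [183.354, 597.483, 239.675] pointing down, gripper open.
Joint ranges: [-3, 3], [-0.9, 2.11], [0.09, 2.58], [-1.31, 4.45], [0.11, 2.69], [-2.54, 2.54]. Speed limits (rad/s): [2.39, 2.39, 3.01, 3.14, 3.14, 3.14].

### API

Orientations are given as a rotation vector (axis times angle).
In Python, from workcell import get_obs, get_image, camera_model, close_job, look_for, outline_of, pinpoint, tip_extent gives the robot as it stands.
- The arm moves only by the shell command python3 -m jog 'ROWS'. ROWS is text: rows parted by semicolons, each of 7 numbers parted by spaces: the shift along the tool's x, y, z as a fraction of full scale, then the turn, a rotation vector about the tool's x, y, z as a fraction of full scale, then the closure, from -1 (fully open) to 1 (shut). A call has 1 to 8 rows; each row is the pose to reach, as a shift and turn from the pose commanded when the call began, along the tool's axes at that moment; what a row does not reach only later rows make up. Full scale, the value 1, is 0.2 m for a shift and 30 degrees for a turn. A row lasts 1/10 s, in which the tool goes at most 50 mm and 8.59 degrees, less where a joint would pass 70% of its speed; a pose out of reach is approached as far as the arm can. A call with a number of a shift or a turn outside -1 to 1 is refused whole. A call with a gripper value outside its range is refused whole. The fingers move at their own pace and stop on an object; the grip force is fixed at half the most. Time passes only in rows, so rows that repeat a pose let the fingers close. It gives the time, the measured TCP pose, the force, the opening and the grip force at its end, in the units of the state.
- get_obs(): the state, without advancing time (a new reading comes with each control period).
- get_image(name): name is "side" or "top"; returns the picture (384x512x3 uint8, red, green, blue); there is no depth.
- camera_model(name): a dict with "fx", "fy", "cx", "cy" (pixels), "dist_coeffs" ([k1, k2, p1, p2, k3] as OpenCV has them; the pictures are not rectified), "origin" and "orientation" of the camera in the world. Camera axes: x right, y down, z forward; pixel columns grow to the right and rows downward; lengths in mm; the calibration is good to about 2 mm. A picture is of the moment at which its call begins. camera_model takes no time and is no camera call.
- close_job(): hands the job in; it is judged then, once.
Trained networks look in the newest picture that a camera, given by its name, has taken for a name from the list of things; names that differ only in an ending like _2 or _b are one class to them, and where a whole thing is asked for, a point or a joint stands for the part that bears it (a point fixed in the world has none). Each returns a list of dicts, best first, with "confidence" (0 to 1); they miss things now and then, are a little off and sometimes report something else, mostly with a low value. They report only what shows in the picture. A call takes as long as a camera call.
- look_for(target, camera): "xyz" ([x, y, z] in mm, in the coordinates of the camera as it stood for that picture, good to about 4 mm: the middle of the surface that is visible of it).
- outline_of(target, camera): "mask" (384x512 bool, what is visible of it).
- pinpoint(target, camera): "xyz" ([x, y, z] in mm, in the coordinates of the camera as it stood for that picture, good to about 4 mm: a listed point, or the origin of a listed thing).
The state is a dict: "t": time; "qpos": joint angles; "qvel": joint speeds; "joint_torque": joint torques, N m; "ee_pos": TCP position; "orientation": TCP orientation; "ft_force": force on the tool from outside, world axes, zero at the start; "moment": the same for the moment, N m; "width": finger opening in mm; "grasp_force": force on a finger pad.
Only numpy, scipy, OpenCV 4.12 (cv2) and the standard library are available. Lean on these libraries where they do the work, as an engineer would, in place of code of your own. Each camera call takes 0.05 s, during which the arm holds its last target. There are 200 camera calls.

### The job

Set the bench's swing-arm marking gauge for me to mark off from: first, with the arm still pushed in, swing the boom away from the robot until you feel it seat against the stop pin, without forcing it. Then, leaving the boom on the pin, squeeze the spring-loaded lock button on its end block, draw the arm out until the pointer stands on the one long scale mark, and finish holding it there with the button still squeezed: it springs back if let go. Leave the other things on the bench where they are.

Things in the scene. Friction and masses are not known exactly. Their poses are not given: they have to be found in the camera images.
- gauge_base: round dark steel index plate, 230 mm diameter, 12 mm thick, its top 44 mm above the bench, on a 116 mm foot screwed to the bench; a 36 mm post carries the boom. Origin on the swivel axis at bench height, z up. The wanted swing is anticlockwise seen from above (end block goes away from the robot, toward the tube's +y side), 0.3 to 0.65 rad, until the tube's +y side meets the stop pin.
- boom: swinging aluminium square tube, 30 mm wide, 24 mm high, level, its mouth 150 mm from the swivel axis. Origin on the swivel axis, 122 mm above the bench; x outward along the tube, z up. Turns about the upright axis through its origin with light friction (about 1.3 N at the end block) and stays where left. On top: short scale marks every 10 mm (on the -y half only) and one long mark right across.
- stop_pin: upright 8 mm steel pin, its top 138 mm above the bench, in a small clamp block on the index plate, set at a different place for each job; it is firmly clamped. Origin on the swivel axis at bench height; x is the direction that the boom has when it is seated against the pin. The pin itself stands at x = 98 mm, y = 19 mm in this frame.
- slide_head (a joint): extension of the telescoping arm, in m: 0 pushed in, 0.090 at full travel, 0.060 with the pointer on the long mark. Locked at 0 (some 2.5 mm of play) until the lock button is squeezed at least 5 mm; a return spring pulls it in with 3 N at 0 and 4.5 N at 0.060.
- grip_centre (a point): middle of the black end block with the button squeezed; 122 mm above the bench, 200 mm from the swivel axis when pushed in (260 mm on the long mark). Block 34 mm along the boom, 44 mm high (100 to 144 mm up). Flat cheek at y = -16 mm; button face at y = +23 mm, +16 mm squeezed. Axes as the boom's. A 6 mm scriber, 27 mm farther out, hangs to 44 mm above the bench.
- lock_button: ribbed steel push plate, 28 mm long, 30 mm high, on the end block's +y side (the side away from the robot); origin at the middle of the block, the face 24 mm toward +y. It is pressed toward -y, 7 mm of travel, 4 N at the start and 9 N fully in; pinching block and button between the fingers from above squeezes it.
- pointer_tip (a point): tip of the dark flat pointer, 6 mm wide, that runs from the end block back over the tube's top; moves with the arm; 130 mm inward of the block's middle, 136 mm above the bench.
- long_mark (a point): middle of the one long scale mark, a black line across the whole 30 mm of the tube's top; 130 mm outward of the swivel axis, 134 mm above the bench.
- bolt: galvanised hexagon bolt, 81 mm long, loose on the bench; bystander
- bored_block: grey bored block, 124 x 42 x 38 mm, loose; bystander
- magnet_square: triangular welding magnet, 100 x 65 x 15 mm, loose in the flat steel tool tray (26 mm high, fixed) that lies under the boom's swing; bystander

How it is judged (in metres and radians):
On the way:
1. the boom has been swung against the stop pin and presses on it, the arm still pushed in (under 25 mm out) (contact force between boom and stop_pin above 2 N and value of joint slide_head below 0.025 m), for 0.1 s.
At the end, for the whole second after the job is handed in: The arm stands out with its pointer within 4 mm of the long mark, at rest, the boom is within 2 degrees (0.035 rad) of its seat on the stop pin, and the fingers are still squeezing the lock button with more than 3 N (value of joint slide_head between 0.056 and 0.064 m and angle between the x axis of boom and the x axis of stop_pin, either way round below 0.035 rad and contact force between the fingers and lock_button above 3 N and linear speed of lock_button below 0.02 m/s); the arm keeps its last pose, push and grip.
It fails at once if the boom was forced against the stop pin (over 100 N at the pin, some 50 N at the end block) (contact force between boom and stop_pin above 100 N).
It fails at once if a bystander was moved more than 20 mm (distance of any of bolt, bored_block, magnet_square from where it was at the start of the episode above 0.02 m).
It also fails if it takes over 38 s, if anything falls off the work surface, if the arm or the gripper's body presses on something with over 40 N, if the wrist force passes 120 N, or if a joint passes its speed limit or range.

## Working session

There is one attempt and no reset: what is moved stays moved. The work goes in short steps, Python scripts to look and compute and a shell command to move; the robot and the scene stay as the last step left them, time stands still between calls to the robot, and variables do not carry over. Pictures are saved under pics/ and viewed, at most 10 in all, crops included, and the job is handed in when it is done.

```bash
mkdir -p pics
cat > h.py <<'E'
import numpy as np, cv2
from scipy.spatial.transform import Rotation as R
from workcell import *
def cw(cam,p):
    m=camera_model(cam); o=np.array(m["orientation"],float)
    Rm=R.from_rotvec(o).as_matrix() if o.shape==(3,) else (o if o.shape==(3,3) else R.from_quat(o).as_matrix())
    return Rm@np.array(p)+np.array(m["origin"])
def ray(cam,uv,z):
    m=camera_model(cam); K=np.array([[m["fx"],0,m["cx"]],[0,m["fy"],m["cy"]],[0,0,1]])
    q=cv2.undistortPoints(np.array([[uv]],float),K,np.array(m["dist_coeffs"]))[0,0]
    o=np.array(m["origin"]); d=cw(cam,[q[0],q[1],1])-o
    return o+d*(z-o[2])/d[2]
def delta(target,rv=None):
    """fractions for a move to target pos (mm)/ orientation rotvec"""
    s=get_obs(); R0=R.from_rotvec(s["orientation"])
    d=R0.inv().apply(np.array(target)-s["ee_pos"])/200
    w=(R0.inv()*R.from_rotvec(rv)).as_rotvec()/np.radians(30) if rv is not None else 0
    return d,w
def yawrv(psi):  # tool down, tool y along boom-frame y(angle psi of boom x)
    x=np.array([np.cos(psi),np.sin(psi),0]);z=np.array([0,0,-1]);y=np.cross(z,x)
    return R.from_matrix(np.c_[x,y,z]).as_rotvec()
E
python3 - <<'E'
from h import *
print(camera_model("top"),camera_model("side"));s=get_obs();print(s["orientation"],s["ft_force"],s["width"],tip_extent if not callable(tip_extent) else tip_extent())
ims=[]
for c in("top","side"):
    im=get_image(c);ims.append(im)
    cv2.imwrite(f"pics/{c}0.png",cv2.cvtColor(im,cv2.COLOR_RGB2BGR))
    for t in("grip_centre","gauge_base","boom","stop_pin","lock_button","pointer_tip","long_mark","bolt","bored_block","magnet_square"):
        for r in pinpoint(t,c)[:1]: 
            print(c,t,cw(c,r["xyz"]).round(1),round(r["confidence"],2))
E
```

```text
{'fx': 365.28681096861294, 'fy': 365.28681096861294, 'cx': 257.7269646515417, 'cy': 185.8701720699143, 'dist_coeffs': array([0.02719122, 0.        , 0.        , 0.        , 0.        ]), 'origin': array([474.19186731, 180.95353999, 960.63788109]), 'orientation': array([-2.17487105,  2.17463782, -0.07911971])} {'fx': 408.7728800844762, 'fy': 408.7728800844762, 'cx': 254.31257564034897, 'cy': 189.40141232774735, 'dist_coeffs': array([-0.07280215,  0.        ,  0.        ,  0.        ,  0.        ]), 'origin': array([ 182.56916155, -492.66775155,  686.78935025]), 'orientation': array([-2.15294398,  0.55040118, -0.24694258])}
[-4.66006938e-01 -3.10658849e+00  2.43181981e-03] [-0.09185157  0.57185434  0.84250795] 88.0355133894332 17.0
top grip_centre [454.2 157.1 122.9] 0.97
top gauge_base [463.7 366.9  -5.8] 0.73
top boom [463.2 364.6 123. ] 0.71
top stop_pin [465.5 363.2  -3.2] 0.66
top lock_button [460.4 164.1 125. ] 0.61
top pointer_tip [463.4 295.8 139.9] 0.63
top long_mark [461.6 232.  133.9] 0.68
top bolt [462.7 363.6 118.8] 0.6
top bored_block [613.7   1.9  -1.1] 0.92
top magnet_square [4.223e+02 1.220e+02 4.000e-01] 0.91
side grip_centre [458.2 163.3 123.8] 0.9
side gauge_base [466.9 363.5  -1. ] 0.85
side boom [464.9 362.2 119.6] 0.67
side lock_button [458.7 158.4 124.2] 0.44
side pointer_tip [459.7 295.1 135.9] 0.69
side long_mark [457.3 234.1 131.6] 0.7
side bolt [465.3 -53.4  -1. ] 0.65
side bored_block [616.8   4.7   4.3] 0.59
side magnet_square [423.  116.8  -1.7] 0.87
```

View pics/top0.png

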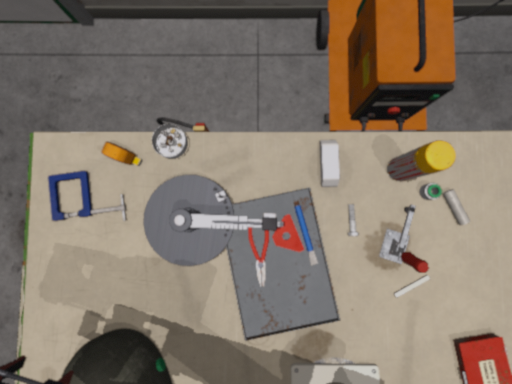

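View pics/side0.png

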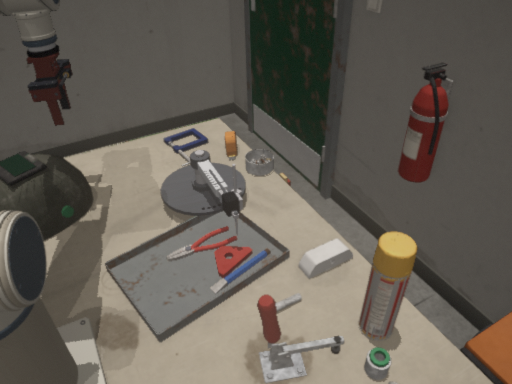

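The top view shows the boom running from the post at about (180,220) to the black block at (270,223), with the pin and clamp near (221,195). The tray with the magnet lies under the block, and the side view agrees. I'll zoom in to refine these positions.

Run:
```python
from h import *
im=cv2.imread("pics/top0.png")[170:270,140:300]
cv2.imwrite("pics/crop.png",cv2.resize(im,None,fx=5,fy=5,interpolation=cv2.INTER_CUBIC))
```

```text
(no output)
```

View pics/crop.png

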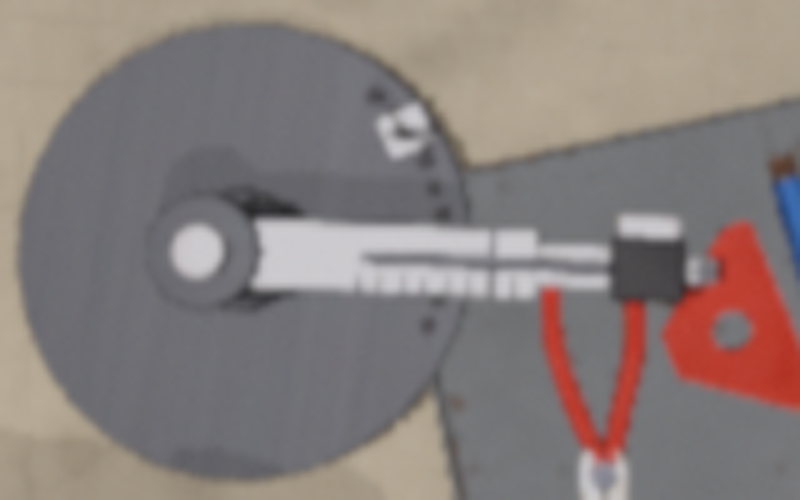

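Run:
```python
from h import *
f=lambda x,y,z:ray("top",(140+x/5-.4,170+y/5-.4),z)[:2]
b=f(241,250,44);m=f(493,257,134);g=f(649,267,144);p=f(405,132,138);t=f(198,250,150)
print(b,m,g,p,t)
c=np.array([465.,364.])
for n,q in (("mark",m),("grip",g),("pin",p)):
    d=q-c;print(n,np.hypot(*d),np.arctan2(d[1],d[0]))
for z in(70,100,138): 
    d=f(405,132,z)-c;print(z,np.hypot(*d),np.arctan2(d[1],d[0])-.1915)
```

```text
[465.25643466 364.60710822] [462.99219059 232.88400395] [458.74339895 162.82969173] [519.169116   272.63951198] [466.29761162 362.38233169]
mark 131.13136816986184 -1.5861083600804284
grip 201.26757807677072 -1.6018873212356919
pin 106.2122022162054 -1.0356017634797137
70 101.83450070866155 -1.157685790561434
100 103.70393172185193 -1.1890311484367255
138 106.2122022162054 -1.2271017634797137
```

```bash
cat >> h.py <<'E'
C=np.array([465.5,364.])
def tgt(psi,r,y,z): 
    u=np.array([np.cos(psi),np.sin(psi)]);v=np.array([-u[1],u[0]])
    return np.r_[C+r*u+y*v,z]
def go(psi,r,y,z):
    d,w=delta(tgt(psi,r,y,z),yawrv(psi+np.pi)); print("d",d.round(3),"w",np.round(w,3))
def loc(psi):
    s=get_obs();u=np.array([np.cos(psi),np.sin(psi)]);d=s["ee_pos"][:2]-C
    z=R.from_rotvec(s["orientation"]).as_matrix()[:,0]
    f=s["ft_force"];v=np.array([-u[1],u[0]])
    print("t",round(s["t"],2),"r,y,z",(d@u).round(1),(d@v).round(1),s["ee_pos"][2].round(1),"ang",round(np.arctan2(-z[1],-z[0]),3),"polar",round(np.arctan2(d[1],d[0]),3),"f_u,v,z",(f[:2]@u).round(1),(f[:2]@v).round(1),f[2].round(1),"w",round(s["width"],1),"g",s["grasp_force"])
E
python3 -c "
from h import *
go(-1.597,200,3,190);loc(-1.597)"
```

```text
d [-1.974 -1.661  0.248] w [ 0.    -0.     2.481]
t 1.1 r,y,z -226.0 -288.2 239.7 ang -0.298 polar 2.45 f_u,v,z 0.3 -1.3 0.3 w 88.0 g 0.0
```

```bash
python3 -m jog '-0.2 -0.17 0 0 0 0.25 -0.36; -0.4 -0.34 0 0 0 0.5 -0.36; -0.6 -0.5 0 0 0 0.75 -0.36; -0.8 -0.67 0 0 0 1 -0.36; -1 -0.84 0 0 0 1 -0.36; -1 -0.84 0 0 0 1 -0.36' && python3 -c "
from h import *
go(-1.597,200,3,190);loc(-1.597)"
```

```text
t: 1.7
ee_pos: [326.7, 374.7, 239.7]
orientation: [1.259, 2.878, -0.002]
ft_force: [-0.7, 0.4, -0.4]
width: 59.7
grasp_force: 0.0
d [-1.237 -0.213  0.25 ] w [-1.000e-03  2.000e-03  1.475e+00]
t 1.7 r,y,z -7.0 -139.0 239.7 ang -0.825 polar 3.065 f_u,v,z -0.4 -0.7 -0.4 w 59.7 g 0.0
```

```bash
python3 -m jog '-0.2 -0.04 0 0 0 0.25 -0.36; -0.4 -0.08 0 0 0 0.5 -0.36; -0.6 -0.12 0 0 0 0.75 -0.36; -0.8 -0.16 0.1 0 0 1 -0.36; -1 -0.2 0.2 0 0 1 -0.36; -1 -0.2 0.25 0 0 1 -0.36; -1 -0.2 0.25 0 0 1 -0.36' && python3 -c "
from h import *
go(-1.597,200,3,190);loc(-1.597)"
```

```text
t: 2.4
ee_pos: [431.7, 204.1, 188.5]
orientation: [-1.959, -2.454, 0.003]
ft_force: [-0.2, -0.3, 0.1]
width: 59.8
grasp_force: 0.0
d [-0.23   0.109 -0.008] w [-0.005  0.001  0.477]
t 2.4 r,y,z 160.8 -29.6 188.5 ang -1.347 polar -1.779 f_u,v,z 0.3 -0.2 0.1 w 59.8 g 0.0
```

```bash
python3 -m jog '-0.12 0.06 0 0 0 0.25 -0.36; -0.23 0.11 0 0 0 0.48 -0.36; -0.23 0.11 0 0 0 0.48 -0.36;-0.23 0.11 0 0 0 0.48 -0.36'
python3 - <<'E'
from h import *
loc(-1.597);go(-1.597,200,3,120)
for c in("top","side"):
    im=get_image(c);cv2.imwrite(f"pics/{c}1.png",cv2.cvtColor(im,cv2.COLOR_RGB2BGR))
    for t in ("grip_centre","lock_button","stop_pin"):
        for r in pinpoint(t,c)[:1]: print(c,t,cw(c,r["xyz"]).round(1),round(r["confidence"],2))
a=cv2.imread("pics/top1.png")[150:290,150:340];b=cv2.imread("pics/side1.png")[120:260,140:330]
cv2.imwrite("pics/c1.png",cv2.resize(np.hstack([a,b]),None,fx=2.1,fy=2.1,interpolation=cv2.INTER_CUBIC))
E
```

```text
t: 2.8
ee_pos: [463.7, 165.9, 190.2]
orientation: [-2.246, -2.196, -0.001]
ft_force: [-0.1, 0.5, -0.5]
width: 59.5
grasp_force: 0.0
t 2.8 r,y,z 198.1 3.4 190.2 ang -1.593 polar -1.58 f_u,v,z -0.5 -0.2 -0.5 w 59.5 g 0.0
d [-0.01  -0.002  0.351] w [ 0.001 -0.001  0.007]
side grip_centre [457.2 166.4 124.5] 0.76
side lock_button [459.2 161.3 120.7] 0.45
```

View pics/c1.png

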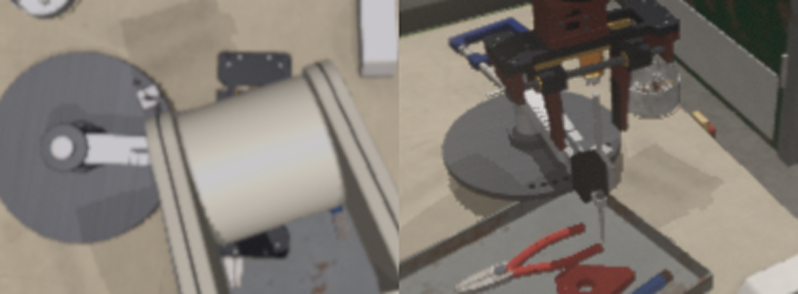

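The gripper sits over the block at about (590,175) in the side crop, with one finger on each side. I'm descending now.

```bash
python3 -m jog '-0.01 -0.01 0.12 0 0 0 -0.36; -0.01 -0.01 0.24 0 0 0 -0.36; -0.01 -0.01 0.35 0 0 0 -0.36; -0.01 -0.01 0.35 0 0 0 -0.36' && python3 -c "
from h import *
loc(-1.597);go(-1.45,199,12,120)
for a in (-1.5,-1.45,-1.4,-1.35,-1.3,-1.25):go(a,199,11,120)"
```

```text
t: 3.6
ee_pos: [460.0, 162.1, 117.5]
orientation: [-2.248, -2.192, 0.007]
ft_force: [0.0, -0.1, 0.9]
width: 59.7
grasp_force: 0.0
t 3.6 r,y,z 202.0 -0.2 117.5 ang -1.596 polar -1.598 f_u,v,z 0.1 0.0 0.9 w 59.7 g 0.0
d [ 0.034  0.206 -0.014] w [-0.009  0.003 -0.279]
d [ 0.025  0.152 -0.013] w [-0.009  0.003 -0.184]
d [ 0.033  0.201 -0.014] w [-0.009  0.003 -0.279]
d [ 0.045  0.25  -0.014] w [-0.009  0.002 -0.375]
d [ 0.058  0.297 -0.014] w [-0.009  0.002 -0.47 ]
d [ 0.074  0.345 -0.014] w [-0.009  0.002 -0.566]
d [ 0.092  0.391 -0.015] w [-0.01   0.002 -0.661]
```

```bash
python3 -m jog '0 0.06 0 0 0 -0.05 -0.36; 0.01 0.12 0 0 0 -0.12 -0.36; 0.025 0.155 -0.01 0 0 -0.185 -0.36; 0.03 0.18 -0.01 0 0 -0.23 -0.36; 0.035 0.205 -0.01 0 0 -0.28 -0.36; 0.04 0.23 -0.01 0 0 -0.33 -0.36; 0.045 0.25 -0.01 0 0 -0.375 -0.36; 0.045 0.25 -0.01 0 0 -0.375 -0.36'
python3 - <<'E'
from h import *
loc(-1.4)
for a in (-1.35,-1.3,-1.25,-1.2,-1.15):go(a,199,11,120)
E
```

```text
t: 4.4
ee_pos: [512.9, 170.6, 121.8]
orientation: [2.022, 2.403, 0.001]
ft_force: [0.7, -0.7, -0.5]
width: 59.4
grasp_force: 0.0
t 4.4 r,y,z 198.7 13.8 121.8 ang -1.399 polar -1.33 f_u,v,z 0.9 0.6 -0.5 w 59.4 g 0.0
d [0.002 0.035 0.009] w [ 0.002 -0.    -0.094]
d [0.009 0.085 0.009] w [ 0.002 -0.    -0.189]
d [0.018 0.134 0.009] w [ 0.002  0.    -0.285]
d [0.029 0.182 0.009] w [ 0.002  0.    -0.38 ]
d [0.043 0.23  0.009] w [ 0.002  0.    -0.476]
```

```bash
python3 -m jog '0 0.025 0 0 0 -0.05 -0.36; 0.002 0.05 0.005 0 0 -0.1 -0.36; 0.006 0.07 0.005 0 0 -0.15 -0.36; 0.009 0.085 0.005 0 0 -0.189 -0.36'
python3 - <<'E'
from h import *
loc(-1.3)
for a in (-1.28,-1.26,-1.24,-1.22,-1.2):go(a,199,13,120)
E
```

```text
t: 4.8
ee_pos: [528.9, 175.0, 120.5]
orientation: [1.9, 2.502, -0.001]
ft_force: [-0.5, -1.8, 0.9]
width: 59.8
grasp_force: 0.7
t 4.8 r,y,z 199.1 10.5 120.5 ang -1.299 polar -1.247 f_u,v,z 1.6 -0.9 0.9 w 59.8 g 0.7419205829501152
d [0.002 0.032 0.003] w [-0.     0.001 -0.036]
d [0.004 0.052 0.003] w [-0.     0.001 -0.074]
d [0.006 0.072 0.003] w [-0.     0.001 -0.113]
d [0.009 0.092 0.003] w [-0.     0.001 -0.151]
d [0.012 0.111 0.003] w [-0.     0.001 -0.189]
```

```bash
python3 -m jog '0.001 0.015 0 0 0 -0.02 -0.36; 0.003 0.03 0 0 0 -0.04 -0.36' | tail -4; python3 -m jog '0.001 0.012 0 0 0 -0.02 -0.36; 0.003 0.024 0 0 0 -0.04 -0.36'; python3 -c "
from h import *
loc(-1.26)"
```

```text
orientation: [-1.875, -2.52, 0.001]
ft_force: [-1.4, -1.3, 0.1]
width: 59.5
grasp_force: 0.8
t: 5.2
ee_pos: [538.8, 179.2, 120.6]
orientation: [-1.849, -2.54, 0.0]
ft_force: [-0.7, -1.6, -0.5]
width: 59.4
grasp_force: 0.7
t 5.2 r,y,z 198.4 13.2 120.6 ang -1.258 polar -1.193 f_u,v,z 1.3 -1.1 -0.5 w 59.4 g 0.7298757322132587
```

```bash
for i in 1; do python3 -m jog '0.001 0.012 0 0 0 -0.02 -0.36; 0.003 0.024 0 0 0 -0.04 -0.36'; python3 -c "
from h import *
loc(-1.24)"; done
```

```text
t: 5.4
ee_pos: [543.2, 181.3, 120.7]
orientation: [1.822, 2.559, -0.0]
ft_force: [-1.6, -1.8, 0.2]
width: 59.4
grasp_force: 0.7
t 5.4 r,y,z 198.0 14.1 120.7 ang -1.237 polar -1.169 f_u,v,z 1.2 -2.1 0.2 w 59.4 g 0.732035581022501
```

```bash
python3 -m jog '0.001 0.01 0 0 0 -0.02 -0.36; 0.002 0.018 0 0 0 -0.035 -0.36' >/dev/null; python3 -c "
from h import *
loc(-1.22)"
```

```text
t 5.6 r,y,z 197.9 13.8 120.7 ang -1.219 polar -1.15 f_u,v,z 0.8 -2.5 -0.4 w 59.6 g 0.6985902786254883
```

```bash
python3 -m jog '0.001 0.01 0 0 0 -0.02 -0.36; 0.002 0.018 0 0 0 -0.035 -0.36' >/dev/null; python3 -c "
from h import *
loc(-1.2)"
```

```text
t 5.8 r,y,z 197.8 13.4 120.7 ang -1.201 polar -1.132 f_u,v,z 1.7 -1.1 -0.4 w 60.0 g 0.7006162405014038
```

```bash
python3 -m jog '0.001 0.01 0 0 0 -0.02 -0.36' >/dev/null; python3 -c "
from h import *
loc(-1.19)"
```

```text
t 5.9 r,y,z 197.8 13.4 120.7 ang -1.19 polar -1.123 f_u,v,z 1.5 -0.9 0.6 w 59.7 g 0.7202349789440632
```

```bash
python3 -m jog '0.001 0.01 0 0 0 -0.02 -0.36; 0.002 0.02 0 0 0 -0.04 -0.36' >/dev/null; python3 -c "
from h import *
loc(-1.17)"
```

```text
t 6.1 r,y,z 197.7 13.5 120.7 ang -1.169 polar -1.102 f_u,v,z 0.7 -1.7 1.0 w 60.0 g 0.7187242247164249
```

```bash
python3 -m jog '0.001 0.01 0 0 0 -0.02 -0.36' >/dev/null; python3 -c "
from h import *
loc(-1.16)"
```

```text
t 6.2 r,y,z 197.6 13.5 120.7 ang -1.159 polar -1.092 f_u,v,z 1.5 -2.1 0.3 w 59.6 g 0.7183285430073738
```

```bash
python3 -m jog '0.001 0.01 0 0 0 -0.02 -0.36' >/dev/null
python3 - <<'E'
from h import *
loc(-1.15)
for c in("top","side"):
    im=get_image(c);cv2.imwrite(f"pics/{c}2.png",cv2.cvtColor(im,cv2.COLOR_RGB2BGR))
a=cv2.imread("pics/top2.png")[150:290,150:340];b=cv2.imread("pics/side2.png")[120:260,140:330]
cv2.imwrite("pics/c2.png",cv2.resize(np.hstack([a,b]),None,fx=2.1,fy=2.1,interpolation=cv2.INTER_CUBIC))
E
```

```text
t 6.3 r,y,z 197.6 13.5 120.7 ang -1.148 polar -1.082 f_u,v,z 1.3 -1.4 0.1 w 59.7 g 0.7185967639088631
```

View pics/c2.png

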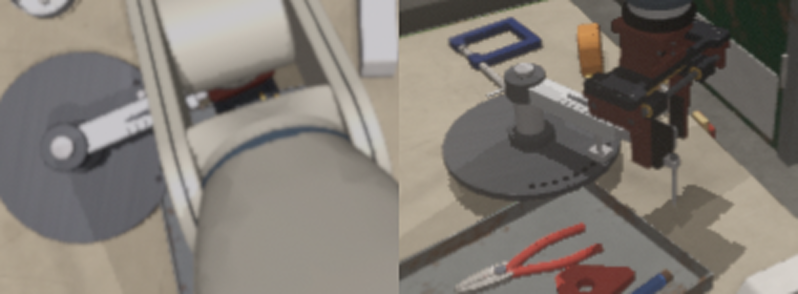

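The boom has followed the finger and its edge is now almost at the clamp, near (148,95) in the top crop. The push force is still only friction, so I'm carrying on in small steps.

```bash
python3 -m jog '0.001 0.01 0 0 0 -0.02 -0.36' >/dev/null; python3 -c "
from h import *
loc(-1.14)"
```

```text
t 6.5 r,y,z 197.4 13.2 120.7 ang -1.138 polar -1.073 f_u,v,z 0.1 -4.5 1.9 w 60.1 g 2.4646007269620895
```

```bash
python3 -m jog '0.001 0.01 0 0 0 -0.02 -0.36' >/dev/null; python3 -c "
from h import *
loc(-1.13)"
```

```text
t 6.6 r,y,z 197.3 11.7 120.4 ang -1.127 polar -1.071 f_u,v,z -0.0 -10.0 7.4 w 59.9 g 5.236417204141617
```

```bash
python3 -m jog '0.001 0.01 0 0 0 -0.02 -0.36' >/dev/null; python3 -c "
from h import *
loc(-1.12)"
```

```text
t 6.7 r,y,z 197.1 10.1 120.2 ang -1.117 polar -1.069 f_u,v,z -0.3 -14.6 11.5 w 60.1 g 7.861193418502808
```

The boom is seated. The block force rose to about 15 N, which is about 30 N at the pin, and the seat angle is about -1.143. Next I'll back off to centre.

```bash
python3 -c "
from h import *
loc(-1.143);go(-1.143,200,1.5,121)"; python3 -m jog '-0.015 -0.04 0 0 0 0.03 -0.36; -0.015 -0.07 0 0 0 0.05 -0.36; -0.015 -0.07 0 0 0 0.05 -0.36';python3 -c "
from h import *
loc(-1.143);go(-1.143,200,1.5,121)"
```

```text
t 6.7 r,y,z 196.8 14.6 120.2 ang -1.117 polar -1.069 f_u,v,z 0.1 -14.6 11.5 w 60.1 g 7.861193418502808
d [-0.014 -0.066 -0.003] w [-0.015 -0.001  0.05 ]
t: 7.0
ee_pos: [552.0, 183.2, 120.8]
orientation: [1.701, 2.641, 0.0]
ft_force: [-0.0, 0.2, 1.0]
width: 59.9
grasp_force: 0.0
t 7.0 r,y,z 200.4 3.7 120.8 ang -1.144 polar -1.125 f_u,v,z -0.2 0.1 1.0 w 59.9 g 0.0
d [ 0.002 -0.011 -0.001] w [ 0.001 -0.    -0.003]
```

```bash
python3 -m jog '0 -0.011 0 0 0 0 -0.1; 0 -0.011 0 0 0 0 0.3; 0 -0.011 0 0 0 0 1; 0 -0.011 0 0 0 0 1; 0 -0.011 0 0 0 0 1; 0 -0.011 0 0 0 0 1';python3 -c "
from h import *
loc(-1.143);go(-1.143,259,1.5,121)"
```

```text
t: 7.6
ee_pos: [548.9, 181.7, 120.6]
orientation: [-1.7, -2.64, 0.004]
ft_force: [-5.0, -4.3, 6.0]
width: 31.8
grasp_force: 29.9
t 7.6 r,y,z 200.5 0.3 120.6 ang -1.144 polar -1.141 f_u,v,z 1.9 -6.3 6.0 w 31.8 g 29.90561842918396
d [-0.293  0.006 -0.002] w [-0.006 -0.    -0.002]
```

Fully squeezed at 31.8 mm, with the boom pressed lightly on the pin. Now I'll draw the arm out.

```bash
python3 -m jog '-0.04 0 0 0 0 0 1; -0.09 0 0 0 0 0 1; -0.14 0 0 0 0 0 1; -0.19 0 0 0 0 0 1; -0.24 0 0 0 0 0 1; -0.28 0 0 0 0 0 1; -0.3 0 0 0 0 0 1; -0.3 0 0 0 0 0 1';python3 - <<'E'
from h import *
loc(-1.143)
for c in("top","side"):
    im=get_image(c);cv2.imwrite(f"pics/{c}3.png",cv2.cvtColor(im,cv2.COLOR_RGB2BGR))
    for t in("pointer_tip","long_mark","grip_centre"):
        for r in pinpoint(t,c)[:1]:
            p=cw(c,r["xyz"]);print(c,t,p.round(1),round(r["confidence"],2),np.hypot(*(p[:2]-C)))
a=cv2.imread("pics/top3.png")[160:260,160:290];b=cv2.imread("pics/side3.png")[130:230,180:310]
cv2.imwrite("pics/c3.png",cv2.resize(np.hstack([a,b]),None,fx=3,fy=3,interpolation=cv2.INTER_CUBIC))
E
```

```text
t: 8.4
ee_pos: [573.2, 127.4, 120.5]
orientation: [-1.7, -2.638, 0.004]
ft_force: [-8.7, 0.6, 6.5]
width: 31.7
grasp_force: 29.9
t 8.4 r,y,z 259.9 -0.2 120.5 ang -1.145 polar -1.144 f_u,v,z -4.2 -7.6 6.5 w 31.7 g 29.913807213306427
top pointer_tip [517.7 245.1 140.3] 0.47 129.9069220600606
top long_mark [518.2 243.3 135.1] 0.94 131.72181268813478
side pointer_tip [516.8 247.6 137.9] 0.69 127.18846488900313
side grip_centre [573.  128.7 122.7] 0.78 258.75620208032046
```

View pics/c3.png

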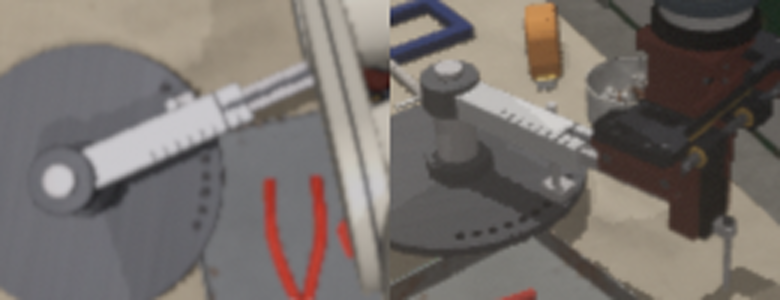

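The arm is out, and the pointer tip appears to stand at the long mark near (222,98) in the top crop. I'll check it closer.

Run:
```python
from h import *
a=cv2.imread("pics/top3.png")[178:218,205:260];b=cv2.imread("pics/side3.png")[150:190,205:260]
cv2.imwrite("pics/c4.png",cv2.resize(np.vstack([a,b]),None,fx=7,fy=7,interpolation=cv2.INTER_CUBIC))
```

```text
(no output)
```

View pics/c4.png

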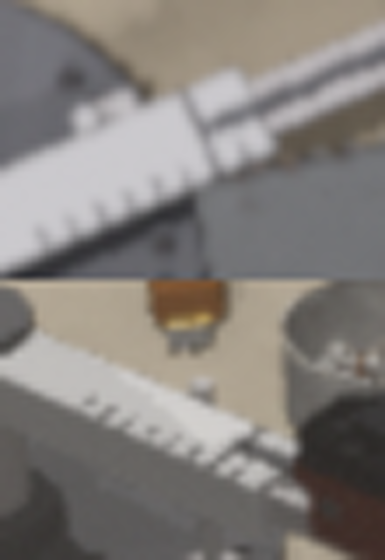

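The close crop shows the pointer tip meeting the long mark at about (205,127). The axial pull of 4.2 N matches the spring at 60 mm. I'll hold once more and hand in.

```bash
python3 -m jog '0 0 0 0 0 0 1; 0 0 0 0 0 0 1; 0 0 0 0 0 0 1; 0 0 0 0 0 0 1' && python3 -c "
from h import *
loc(-1.143);print(close_job())"
```

```text
t: 9.2
ee_pos: [572.9, 127.9, 120.5]
orientation: [-1.699, -2.638, 0.004]
ft_force: [-8.1, 0.6, 7.7]
width: 31.9
grasp_force: 29.9
t 9.2 r,y,z 259.4 -0.2 120.5 ang -1.144 polar -1.144 f_u,v,z -3.9 -7.1 7.7 w 31.9 g 29.915966391563416
the job is handed in; nothing more can be done
None
```

The gauge is set and handed in (no verdict came back): the boom is seated on the stop pin, the pointer is on the long mark by camera and by the 59 mm draw, and the gripper is holding the lock button fully squeezed; I touched nothing else on the bench.

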